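Change a small engine's air filter element

TASK

Change the air filter on the small engine: lift off the black air-cleaner cover and set it the right way up on the rubber mat, pull the dirty dark element out of its base and put it in the steel tray, then lay the clean orange-framed element in the base and press it down until it sits level and fully home. Leave the cover off so that I can check the seal, and leave the dish, the carton and the tools on the bench alone.

Things in the scene. Friction and masses are not known exactly. Their poses are not given: they have to be found in the camera images.
- filter_base (a point): Middle of the seating face of the air-cleaner base: a level grey plate, 190 mm above the bench, on top of the small petrol engine, which is fixed to the bench at a different place and turn each time. z is up, x runs along the element's long side. The element lies here, its underside on this face, between side walls 11 mm high: 65 mm apart, flared lips 76 mm over all.
- clip_a_mid (a point): Middle of the sprung steel clip at the base's +x end, 10 mm above the seating face; its twin is at the -x end. They are ramps, 45 mm wide, 14 mm high. An element just laid in hangs on them about 9 mm too high. Pushing it home takes 10 to 15 N at each end, or 15 to 20 N in the middle; friction then holds it, its top 28 mm above the face. Pulling it out takes about 10 N.
- tank_top (a point): Obstacle: middle of the top of the engine's green fuel tank, 230 x 112 mm (x, y), 270 mm above the bench, its black cap 288 mm; beside the air-cleaner base on its +y side. The muffler, on the base's -x side, is 220 mm high. The engine stands on a plywood board, 310 x 300 mm.
- cover_grip (a point): Black plastic cover: upside-down open box 152 x 92 mm, 40 mm high; on its top a grip rib 100 (x) x 18 (y) x 20 mm high; 0.16 kg. Point: middle of the rib, half-way up it, 50 mm above the cover's lower rim, 10 mm above its flat top. At the start it stands loose on the base over the dirty element, rim on the seating face, bails undone. Raise it 40 mm before moving sideways.
- old_element_center (a point): The dirty filter element: dark grey frame, brown pleats, a rigid rectangular panel 110 mm (x) x 60 mm (y) x 28 mm high, 0.09 kg. This point is its centre, half-way up. At the start it is seated in the base under the cover.
- new_element_center (a point): The clean filter element: orange frame, cream pleats, rigid, the same size: 110 mm (x) x 60 mm (y) x 28 mm high, 0.09 kg. This point is its centre, half-way up; z is up. It lies flat on the bench, right side up; either end may go to either end of the base.
- tray_in (a point): Open steel scrap tray fixed on the bench, outside 135 mm (x) x 190 mm (y), walls 3 mm thick, 35 mm high over the bench. This point is the middle of its floor, 3 mm above the bench; empty at the start.
- mat_top (a point): Black ribbed rubber mat fixed on the bench, 130 mm (x) x 200 mm (y), 4 mm thick. This point is the middle of its top; free at the start.
- dish_rim (a point): Bystander: round steel parts dish, 90 mm across, 28 mm high; this point is the centre of its rim.
- wrench_grip (a point): Bystander: steel wrench 180 mm long lying on the bench; this point is on its handle.
- screwdriver_grip (a point): Bystander: red-handled screwdriver 200 mm long lying on the bench; this point is on its handle.
- carton: Bystander: closed cardboard carton, 68 x 125 x 36 mm high, lying on the bench; origin at the middle of its underside.
There are look-alikes about, which are no part of the job. What is shaped like the part that bears new_element_center but purple is not meant.

How it is judged (in metres and radians):
On the way, in this order (a step that is already met when the one before it is completed fails the run):
1. the cover stands the right way up on the mat (x of cover_grip in the frame of mat_top between -0.05 and 0.05 m and y of cover_grip in the frame of mat_top between -0.075 and 0.075 m and z of cover_grip in the frame of mat_top between 0.043 and 0.057 m and angle between cover_grip's own z axis and vertical below 0.1 rad and contact force between the fingers and cover below 0.1 N), for 0.2 s.
2. the dirty element lies in the tray (x of old_element_center in the frame of tray_in between -0.06 and 0.06 m and y of old_element_center in the frame of tray_in between -0.085 and 0.085 m and z of old_element_center in the frame of tray_in between 0 and 0.035 m and contact force between the fingers and old_element below 0.1 N), for 0.2 s.
At the end, for the whole second after the job is handed in: The clean element lies in the base, centred within 4 mm, down on the seating face within 2 mm and level within 0.025 rad; the dirty element lies in the tray; the cover stands the right way up on the mat, its centre within 50 mm (across) and 75 mm (along) of the mat's centre (x of new_element_center in the frame of filter_base between -0.004 and 0.004 m and y of new_element_center in the frame of filter_base between -0.004 and 0.004 m and z of new_element_center in the frame of filter_base between 0.0115 and 0.0162 m and angle between new_element_center's own z axis and vertical below 0.025 rad and x of old_element_center in the frame of tray_in between -0.06 and 0.06 m and y of old_element_center in the frame of tray_in between -0.085 and 0.085 m and z of old_element_center in the frame of tray_in between 0 and 0.035 m and x of cover_grip in the frame of mat_top between -0.05 and 0.05 m and y of cover_grip in the frame of mat_top between -0.075 and 0.075 m and z of cover_grip in the frame of mat_top between 0.043 and 0.057 m and angle between cover_grip's own z axis and vertical below 0.1 rad); the robot touches nothing.
It fails at once if the dish, wrench, screwdriver or carton was pushed more than 40 mm (distance of any of dish_rim, wrench_grip, screwdriver_grip, carton from where it was at the start of the episode above 0.04 m).
It also fails if it takes over 72 s, if anything falls off the work surface, if the arm or the gripper's body presses on something with over 40 N, if the wrist force passes 120 N, or if a joint passes its speed limit or range.

ROBOT

A 6-joint arm with a two-finger parallel gripper is mounted at the origin on the work surface. World frame = base frame: x ahead of the robot, y to its left, z up, the work surface at z = 0. Lengths are in mm, angles in rad, forces in N, time in s.
With the tool pointing down it reaches from about 300 to 775 mm from the base axis. Payload 14.6 kg.
Tool frame: the origin (TCP) lies at the very end of the fingers, on their centre line; the grasp point (between the pads) lies 19 mm behind it; z points along the fingers, y is the direction in which the jaws open and shut (so a half turn about z gives the same grasp; the last joint's range is limited). The gripper opens to 94 mm and grips with 3 to 60 N. Pads are 16 mm wide; open, the fingers measure 119 mm over their backs; the gripper's body (75 mm by 177 mm) begins 78 mm behind the grasp point.
Start: joints at [1.258, 0.3, 1.521, -0, 1.321, -0.067], TCP at [133.831, 533.459, 205.446] pointing down, gripper open.
Joint ranges: [-3.03, 3.03], [-0.79, 2.21], [0.23, 2.52], [-1.04, 4.18], [0, 3.07], [-2.55, 2.55]. Speed limits (rad/s): [2.22, 2.22, 2.57, 3.14, 3.14, 3.14].

INTERFACE

Orientations are given as [roll, pitch, yaw] about the fixed x, y, z axes, in that order (R = Rz(yaw) Ry(pitch) Rx(roll)).
In Python, from cell import manip gives the robot as it stands.
- The arm moves only by the shell command python3 -m pendant 'ROWS' [FORCE]. ROWS is JSON, a list of rows, each an object with "claw": the finger opening in m, from 0 to 0.094; "delta_pos": the shift along the tool's x, y, z in m, a list of three; "rotation": the turn, a rotation vector about the tool's x, y, z in rad, a list of three. A call has 1 to 10 rows; each row is the pose to reach, as a shift and turn from the pose measured when the call began, along the tool's axes at that moment; what a row does not reach only later rows make up. A row lasts 1/8 s, in which the tool goes at most 62.5 mm and 10.7 degrees, less where a joint would pass 70% of its speed; a pose out of reach is approached as far as the arm can. A call with a gripper value outside its range is refused whole. The fingers move at their own pace and stop on an object; FORCE is the grip in N (left out, the last holds). Time passes only in rows, so rows that repeat a pose let the fingers close. It gives the time, the measured TCP pose, the force and the opening at its end, in the units of the state.
- manip.read_state(): the state, without advancing time (a new reading comes with each control period).
- manip.camera(name): name is "side" or "top" or "wrist"; returns the picture (384x512x3 uint8, red, green, blue); there is no depth.
- manip.camera_model(name): a dict with "fx", "fy", "cx", "cy" (pixels), "distortion" ([k1, k2, p1, p2, k3] as OpenCV has them; the pictures are not rectified), "cam_to_world" (4x4, takes a point from camera to world coordinates); the wrist camera has in their place "T_tool_cam" (4x4, takes a point from camera to tool coordinates, whose origin is the TCP and whose axes are the flange's). Camera axes: x right, y up, looking along -z (the intrinsics and any distortion apply to the point x, -y, -z); pixel columns grow to the right and rows downward; lengths in mm; the calibration is good to about 2 mm. A picture is of the moment at which its call begins: read the wrist's pose just before it. camera_model takes no time and is no camera call.
- manip.sign_off(): hands the job in, once; it reports no verdict.
The state is a dict: "clock": time; "joints": joint angles; "qd": joint speeds; "effort": joint torques, N m; "eef_pos": TCP position; "eef_rot": TCP orientation; "wrist_force": force on the tool from outside, world axes, zero at the start; "moment": the same for the moment, N m; "finger_gap": finger opening in mm.
Only numpy, scipy, OpenCV 4.12 (cv2) and the standard library are available. Lean on these libraries where they do the work, as an engineer would, in place of code of your own. Each camera call takes 0.05 s, during which the arm holds its last target.

## Working session

There is one attempt and no reset: what is moved stays moved. The work goes in short steps, Python scripts to look and compute and a shell command to move; the robot and the scene stay as the last step left them, time stands still between calls to the robot, and variables do not carry over. Pictures are saved under pics/ and viewed, and the job is handed in when it is done.

```bash
ls; mkdir -p pics; python3 - <<'E'
from cell import manip
import cv2,json
print(manip.read_state())
for n in("side","top","wrist"):
    im=manip.camera(n); cv2.imwrite(f"pics/a_{n}.png",im[:,:,::-1])
    print(n,manip.camera_model(n))
E
```

```text
pics
{'clock': 0.0, 'joints': array([ 1.25841911e+00,  3.00475823e-01,  1.52156787e+00,  3.19174856e-05,
        1.32068240e+00, -6.66101861e-02]), 'qd': array([-5.10819208e-04,  1.38260670e-03,  1.20093483e-04, -8.30244585e-05,
       -2.75530612e-03,  1.29878105e-03]), 'effort': array([ 1.30381170e-03, -5.31818819e+01, -3.52733302e+01,  7.08777085e-02,
        2.43867037e-02, -8.29092664e-05]), 'eef_pos': array([133.73761541, 533.23230764, 204.88932438]), 'eef_rot': array([-3.14046379e+00, -1.06289339e-04,  2.89581765e+00]), 'wrist_force': array([-0.08531165, -0.40315245,  0.7084164 ]), 'moment': array([-0.06011903, -0.03130357, -0.00352946]), 'finger_gap': 93.89330383362861}
side {'fx': 458.1733210119408, 'fy': 458.1733210119408, 'cx': 251.97115539709205, 'cy': 192.3103729643233, 'distortion': array([-0.10195807,  0.        ,  0.        ,  0.        ,  0.        ]), 'cam_to_world': array([[ 8.37670485e-01,  3.86556244e-01, -3.85852859e-01,
        -5.37889126e+01],
       [-5.46131697e-01,  6.01805582e-01, -5.82726532e-01,
        -1.01267377e+03],
       [ 6.95182493e-03,  6.9885
[... 545 characters left out ...]
,  1.02395058e-01,  9.94517135e-01,
         1.50731485e+03],
       [ 0.00000000e+00,  0.00000000e+00,  0.00000000e+00,
         1.00000000e+00]])}
wrist {'fx': 333.5872188947571, 'fy': 333.5872188947571, 'cx': 260.30270858526933, 'cy': 188.5318059618068, 'distortion': array([-0.06454789,  0.        ,  0.        ,  0.        ,  0.        ]), 'T_tool_cam': array([[ 8.22820536e-04,  9.67643849e-01,  2.52318656e-01,
         7.30171963e+01],
       [ 9.99999516e-01, -9.32295056e-04,  3.14322532e-04,
        -3.98783768e-01],
       [ 5.39387700e-04,  2.52318275e-01, -9.67644148e-01,
        -1.79728947e+02],
       [ 0.00000000e+00,  0.00000000e+00,  0.00000000e+00,
         1.00000000e+00]])}
```

View pics/a_top.png

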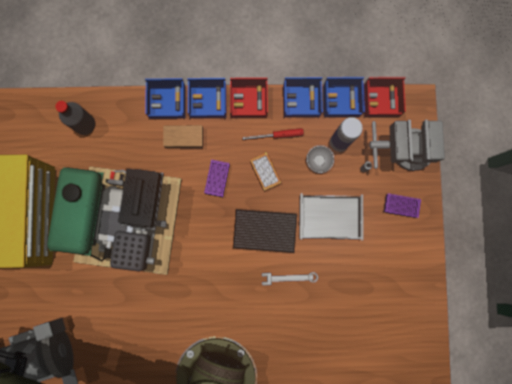

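View pics/a_side.png

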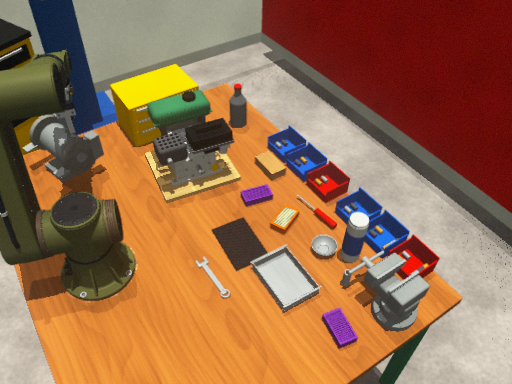

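View pics/a_wrist.png

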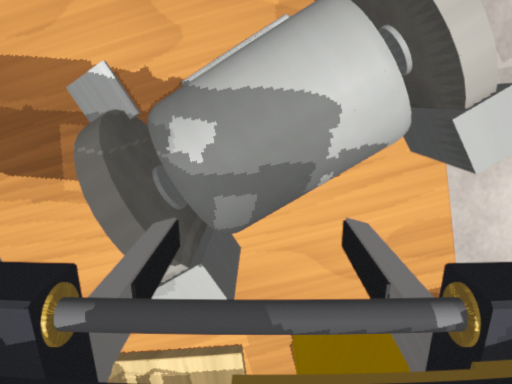

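The top view shows: cover (141,199), tank (75,210), muffler (131,250), mat (265,231), tray (332,217), dish (320,159), carton (183,136), screwdriver (275,134), wrench (290,279). There are three candidates for the new element: orange and cream at (265,171), purple at (217,178) and purple at (402,206). The orange-framed one fits the description. Next I'll enlarge it to confirm and write helpers.

```bash
cat > h.py <<'E'
import numpy as np,cv2
from cell import manip
from scipy.spatial.transform import Rotation as Ro
def model(n,st=None):
    m=manip.camera_model(n)
    K=np.array([[m['fx'],0,m['cx']],[0,m['fy'],m['cy']],[0,0,1]]);d=np.array(m['distortion'])
    if n=='wrist':
        T=np.eye(4);T[:3,:3]=Ro.from_euler('xyz',st['eef_rot']).as_matrix();T[:3,3]=st['eef_pos']
        C=T@m['T_tool_cam']
    else: C=m['cam_to_world']
    return K,d,C
def cast(M,px,z):
    K,d,C=M
    u=cv2.undistortPoints(np.float64(px).reshape(-1,1,2),K,d).reshape(-1,2)
    r=np.c_[u[:,0],-u[:,1],-np.ones(len(u))]@C[:3,:3].T;o=C[:3,3]
    return o+r*((z-o[2])/r[:,2])[:,None]
def proj(M,P):
    K,d,C=M
    q=(np.float64(P).reshape(-1,3)-C[:3,3])@C[:3,:3]
    return cv2.projectPoints(q*[1,-1,-1],np.zeros(3),np.zeros(3),K,d)[0].reshape(-1,2)
def rect(M,mask,z):
    cs,_=cv2.findContours(mask.astype(np.uint8),cv2.RETR_EXTERNAL,cv2.CHAIN_APPROX_NONE)
    c=max(cs,key=cv2.contourArea)
    P=cast(M,c.reshape(-1,2),z)[:,:2].astype(np.float32)
    (cx,cy),(w,h),a=cv2.minAreaRect(P)
    if w<h: w,h,a=h,w,a+90
    return (round(cx,1),round(cy,1)),(round(w,1),round(h,1)),round((a+90)%180-90,1)  # a = long axis dir deg
E
python3 - <<'E'
import cv2,numpy as np
from h import *
im=cv2.imread('pics/a_top.png');s=cv2.imread('pics/a_side.png')
M=model('top');S=model('side')
print('tcp',proj(M,[134,533,205]),proj(S,[134,533,205]))
a=cv2.resize(im[150:200,195:295],None,fx=7,fy=7,interpolation=2)
cv2.imwrite('pics/b_el.png',a)
a=cv2.resize(im[155:285,40:190],None,fx=4.5,fy=4.5,interpolation=2);cv2.imwrite('pics/b_eng.png',a)
hsv=cv2.cvtColor(im,cv2.COLOR_BGR2HSV)
def sub(m,x0,x1,y0,y1):
    o=np.zeros_like(m);o[y0:y1,x0:x1]=m[y0:y1,x0:x1];return o
dark=(hsv[...,2]<85)
print('mat',rect(M,sub(dark,225,302,203,258),4))
print('cover',rect(M,sub(dark,119,165,165,232),230))
g=sub((hsv[...,1]<60)&(hsv[...,2]>60),297,368,190,245)
print('tray',rect(M,g,35))
g=sub((hsv[...,0]>40)&(hsv[...,0]<90)&(hsv[...,1]>80),40,110,160,262)
print('tank',rect(M,g,262))
for p in [(265,171)]:print(hsv[165:178:3,255:278:3])
E
```

```text
tcp [[ 15.67248399 350.48738069]] [[ 72.09170229 125.48727923]]
mat ((461.4, -160.6), (195.8, 126.0), 84.8)
cover ((541.4, 183.7), (171.1, 124.0), -0.7)
tray ((501.7, -371.6), (199.0, 140.3), 88.4)
tank ((511.1, 362.3), (222.2, 108.4), -7.9)
[[[  6  16 159]
  [135   6 176]
  [165   3 162]
  [132   7 177]
  [135   6 175]
  [  9  39 156]
  [ 13 155 145]
  [ 11 146 150]]

 [[ 12  82 168]
  [  0   6 157]
  [160   4 174]
  [160   5 166]
  [160   5 165]
  [130   4 175]
  [ 14 128 159]
  [ 11 148 138]]

 [[ 14 151 149]
  [173   6 177]
  [130   4 182]
  [160   5 162]
  [165   3 175]
  [150   3 172]
  [ 12  69 152]
  [ 12 152 143]]

 [[ 11 151 115]
  [ 11  81 171]
  [150   2 164]
  [160   5 167]
  [150   3 179]
  [  0   6 159]
  [150   1 177]
  [ 13 146 166]]

 [[ 11 146 143]
  [ 12 149 151]
  [  0   6 168]
  [128   6 182]
  [  0   3 161]
  [ 10   4 176]
  [130   4 174]
  [ 10  56 165]]]
```

View pics/b_el.png

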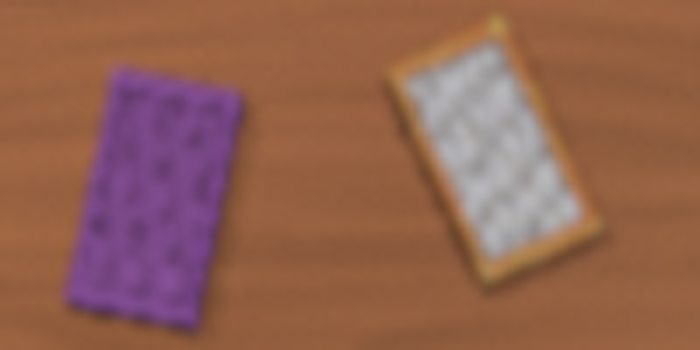

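View pics/b_eng.png

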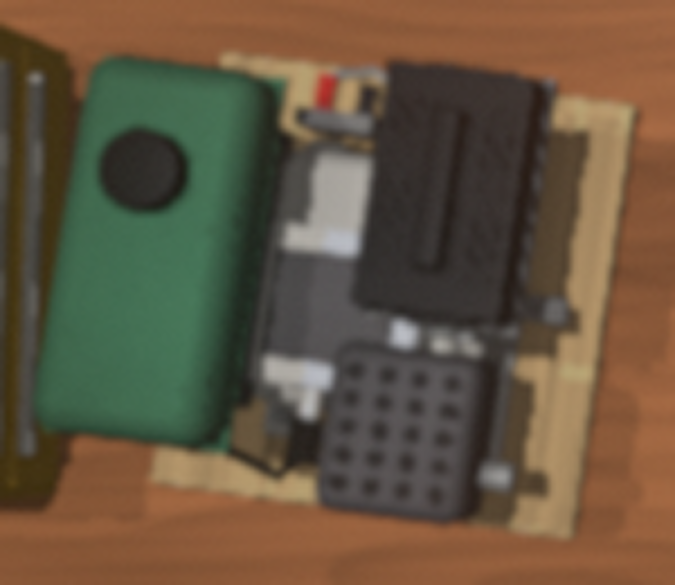

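The crop confirms the one at (265,171) top view: orange frame with cream pleats. The look-alike at (217,178) is purple. Now I'll get coarse positions, then take a closer wrist look at the cover.

```bash
python3 - <<'E'
from h import *
M=model('top')
f=lambda a,s,o:np.array(a)/s+np.array(o)-0.4
P=cast(M,f([(388,72),(498,20),(600,225),(488,285)],7,(195,150)),28);print('new',P.round(0)[:,:2],P.mean(0))
P=cast(M,f([(390,62),(545,75),(512,325),(355,300)],4.5,(40,155)),230);print('cov',P.round(0)[:,:2],P.mean(0))
P=cast(M,f([(456,112),(428,268)],4.5,(40,155)),250);print('rib',P.round(0)[:,:2],P.mean(0))
d=P[0]-P[1];print(np.degrees(np.arctan2(d[1],d[0])),np.hypot(*d[:2]))
st=manip.read_state()
R=Ro.from_euler('xyz',st['eef_rot']).as_matrix()
print(R.T@(np.array([480,178,400])-st['eef_pos']))
E
```

```text
new [[ 688. -117.]
 [ 711. -168.]
 [ 616. -213.]
 [ 589. -161.]] [ 650.85320993 -164.41878511   28.        ]
cov [[629. 228.]
 [620. 133.]
 [467. 152.]
 [483. 247.]] [549.83467864 189.80279898 230.        ]
rib [[595. 182.]
 [501. 198.]] [547.6732379  190.29959602 250.        ]
-9.48682143951149 95.40988439657328
[-422.26935415 -260.50462517 -194.80006283]
```

```bash
python3 -m pendant '[{"claw":0.094,"delta_pos":[0,0,-0.06],"rotation":[0,0,0]},{"claw":0.094,"delta_pos":[0,0,-0.12],"rotation":[0,0,0]},{"claw":0.094,"delta_pos":[-0.04,-0.03,-0.16],"rotation":[0,0,0]},{"claw":0.094,"delta_pos":[-0.09,-0.06,-0.18],"rotation":[0,0,0]},{"claw":0.094,"delta_pos":[-0.14,-0.09,-0.195],"rotation":[0,0,-0.03]},{"claw":0.094,"delta_pos":[-0.19,-0.12,-0.195],"rotation":[0,0,-0.05]},{"claw":0.094,"delta_pos":[-0.24,-0.15,-0.195],"rotation":[0,0,-0.07]},{"claw":0.094,"delta_pos":[-0.29,-0.18,-0.195],"rotation":[0,0,-0.09]},{"claw":0.094,"delta_pos":[-0.34,-0.21,-0.195],"rotation":[0,0,-0.09]},{"claw":0.094,"delta_pos":[-0.39,-0.24,-0.195],"rotation":[0,0,-0.09]}]' 20
python3 -m pendant '[{"claw":0.094,"delta_pos":[-0.06,-0.02,0],"rotation":[0,0,0]},{"claw":0.094,"delta_pos":[-0.06,-0.02,0],"rotation":[0,0,0]},{"claw":0.094,"delta_pos":[-0.06,-0.02,0],"rotation":[0,0,0]}]'
python3 - <<'E'
from h import *
st=manip.read_state();im=manip.camera('wrist')[:,:,::-1]
cv2.imwrite('pics/c1.png',im)
M=model('wrist',st)
print(st['eef_pos'],st['eef_rot'],st['clock']);print(proj(M,[[547.7,190.3,250]]))
E
```

```text
clock: 1.4
eef_pos: [454.7, 204.1, 400.2]
eef_rot: [-3.141, -0.0, 2.986]
wrist_force: [0.2, 0.2, 0.1]
finger_gap: 94.1
clock: 1.78
eef_pos: [510.7, 175.2, 399.9]
eef_rot: [-3.141, -0.001, 2.985]
wrist_force: [-0.4, -0.1, -0.5]
finger_gap: 94.0
[510.70820307 175.17024717 399.88634506] [-3.14059587e+00 -8.95805646e-04  2.98538353e+00] 1.775
[[280.87083045 208.55974228]]
```

View pics/c1.png

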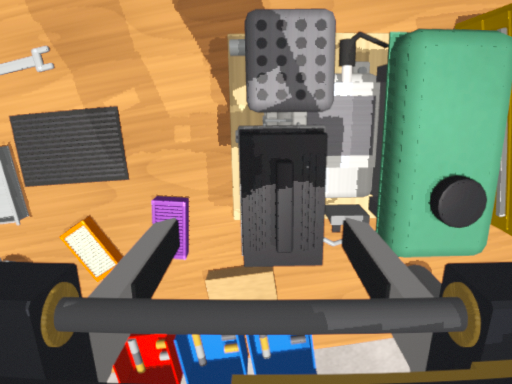

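The wrist view shows the cover around (283,195), with its rib from about (284,162) to (286,250). It also shows the mat (70,146), the orange element (92,250), the tank (445,140) and the purple look-alike (171,228).

```bash
python3 - <<'E'
import cv2
im=cv2.imread('pics/c1.png')
a=cv2.resize(im[115:275,228:338],None,fx=5,fy=3.7,interpolation=2)
a=cv2.convertScaleAbs(a,alpha=2,beta=20)
cv2.imwrite('pics/c1b.png',a)
E
```

```text
(no output)
```

View pics/c1b.png

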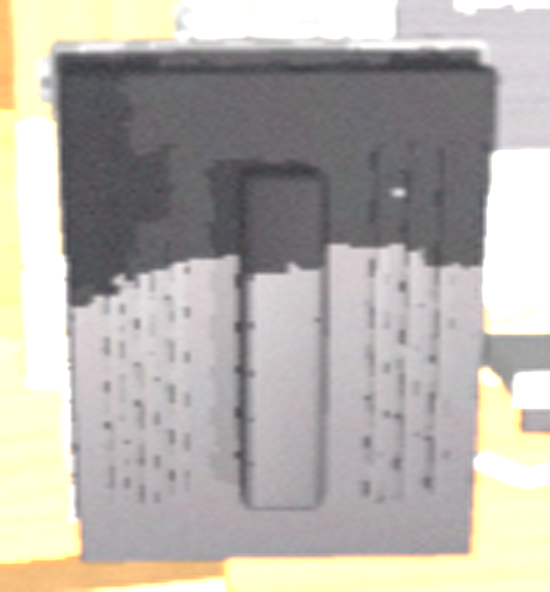

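```bash
cat > st1.py <<'E'
E
python3 - <<'E'
from h import *
st=manip.read_state();M=model('wrist',st)
f=lambda a:np.array(a)/[5,3.7]+np.array([228,115])-0.4
def show(n,px,z):
    P=cast(M,px,z)[:,:2];a=(P[0]+P[1])/2-(P[2]+P[3])/2
    print(n,P.round(0).tolist(),P.mean(0).round(1),np.degrees(np.arctan2(a[1],a[0])).round(2),[round(float(np.hypot(*(P[i]-P[i-1]))),1) for i in range(4)])
show('rib',f([(325,508),(245,508),(247,172),(325,172)]),250)
show('cov',f([(470,553),(85,557),(62,70),(495,68)]),230)
im=cv2.imread('pics/c1.png');hsv=cv2.cvtColor(im,cv2.COLOR_BGR2HSV)
d=(hsv[...,2]<110);d[:,135:]=0;d[:100]=0;d[190:]=0;d[:,:6]=0
print('mat',rect(M,d,4))
show('mat',[(128,178),(27,186),(10,116),(117,107)],4)
show('new',[(119,262),(98,278),(61,238),(83,221)],28)
E
rm st1.py
```

```text
rib [[598.0, 197.0], [596.0, 180.0], [498.0, 194.0], [500.0, 209.0]] [547.8 194.9] -7.88 [99.1, 17.3, 99.0, 15.6]
cov [[628.0, 228.0], [616.0, 140.0], [466.0, 160.0], [480.0, 250.0]] [547.6 194.7] -7.93 [150.4, 89.2, 150.9, 90.3]
mat ((459.9, -160.6), (199.2, 127.3), 84.9)
mat [[531.0, -68.0], [515.0, -262.0], [388.0, -253.0], [407.0, -56.0]] [ 460.3 -159.6] -4.71 [124.4, 194.2, 127.7, 197.1]
new [[679.0, -115.0], [705.0, -165.0], [617.0, -211.0], [591.0, -159.0]] [ 647.8 -162.5] 27.06 [98.2, 56.1, 99.9, 57.6]
```

```bash
python3 -m pendant '[{"claw":0.05,"delta_pos":[-0.034,0.025,0.03],"rotation":[0,0,-0.02]},{"claw":0.05,"delta_pos":[-0.034,0.025,0.08],"rotation":[0,0,-0.02]},{"claw":0.05,"delta_pos":[-0.034,0.025,0.12],"rotation":[0,0,-0.02]},{"claw":0.05,"delta_pos":[-0.034,0.025,0.14],"rotation":[0,0,-0.02]},{"claw":0.05,"delta_pos":[-0.034,0.025,0.14],"rotation":[0,0,-0.02]}]'
python3 - <<'E'
from h import *
st=manip.read_state();print(st['eef_pos'],st['eef_rot'],st['joints'])
R=Ro.from_euler('xyz',st['eef_rot']).as_matrix()
print(R.T@(np.array([547.7,194.8,233.5])-st['eef_pos']))
cv2.imwrite('pics/c2.png',manip.camera('wrist')[:,:,::-1])
E
```

```text
clock: 2.45
eef_pos: [546.6, 195.9, 259.9]
eef_rot: [-3.14, -0.002, 3.008]
wrist_force: [0.3, 1.2, -0.1]
finger_gap: 51.0
[546.5583909  195.8535698  259.93218297] [-3.14045682e+00 -1.50042700e-03  3.00798430e+00] [ 2.81206917e-01  3.36098639e-01  1.34769674e+00 -4.37503467e-04
  1.45962823e+00 -1.15593297e+00]
[-1.31144011 -0.86208396 26.43124124]
```

View pics/c2.png

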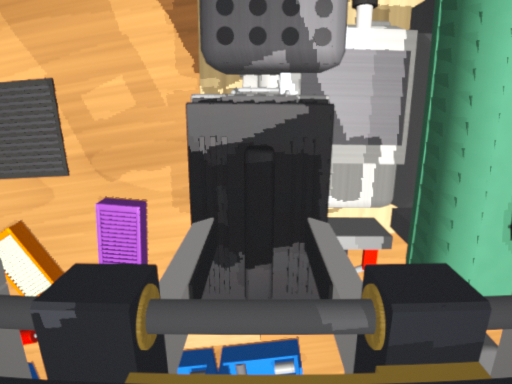

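The fingers straddle the rib, which is centred at column ~259. I'll go down, close and lift.

```bash
python3 -m pendant '[{"claw":0.05,"delta_pos":[-0.001,-0.001,0.026],"rotation":[0,0,0]},{"claw":0.05,"delta_pos":[-0.001,-0.001,0.026],"rotation":[0,0,0]},{"claw":0.0,"delta_pos":[-0.001,-0.001,0.026],"rotation":[0,0,0]},{"claw":0.0,"delta_pos":[-0.001,-0.001,0.026],"rotation":[0,0,0]},{"claw":0.0,"delta_pos":[-0.001,-0.001,0.026],"rotation":[0,0,0]},{"claw":0.0,"delta_pos":[-0.001,-0.001,0.026],"rotation":[0,0,0]}]' 25
python3 - <<'E'
from cell import manip
s=manip.read_state();print(s['eef_pos'],s['eef_rot'],s['finger_gap'],s['wrist_force'])
E
```

```text
clock: 3.25
eef_pos: [548.1, 194.7, 235.6]
eef_rot: [-3.141, 0.001, 3.008]
wrist_force: [-0.2, -0.5, 3.8]
finger_gap: 17.5
[548.09502378 194.66161894 235.643858  ] [-3.14148443e+00  8.40558456e-04  3.00757630e+00] 17.48859132405543 [-0.15089732 -0.54146894  3.84832313]
```

```bash
python3 -m pendant '[{"claw":0.0,"delta_pos":[0,0,-0.02],"rotation":[0,0,0]},{"claw":0.0,"delta_pos":[0,0,-0.05],"rotation":[0,0,0]},{"claw":0.0,"delta_pos":[0,0,-0.08],"rotation":[0,0,0]},{"claw":0.0,"delta_pos":[0,0,-0.11],"rotation":[0,0,0]},{"claw":0.0,"delta_pos":[0,0,-0.11],"rotation":[0,0,0]}]'
python3 - <<'E'
from h import *
st=manip.read_state()
R=Ro.from_euler('xyz',st['eef_rot'])
print(st['eef_pos'],st['finger_gap'])
print(R.as_matrix().T@(np.array([460.3,-160.,200])-st['eef_pos']))
print((R.inv()*Ro.from_euler('xyz',[np.pi,0,np.radians(85)])).as_rotvec())
cv2.imwrite('pics/c3.png',manip.camera('wrist')[:,:,::-1])
E
```

```text
clock: 3.88
eef_pos: [548.4, 194.8, 347.3]
eef_rot: [3.14, 0.004, 3.008]
wrist_force: [-0.1, -0.4, -1.4]
finger_gap: 17.5
[548.41284454 194.81107237 347.2557348 ] 17.48786991689766
[  40.4995526  -363.59512325  146.61989795]
[0.00409975 0.00220899 1.52403169]
```

View pics/c3.png

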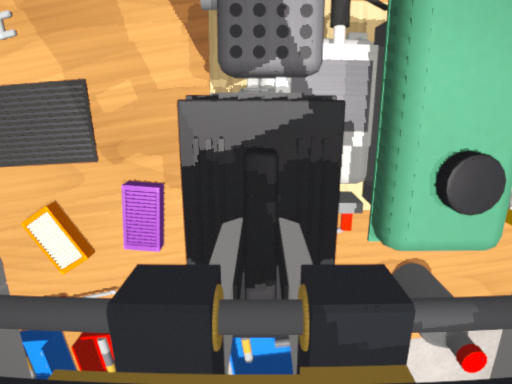

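The cover is held and lifted. Now I'll carry it to above the mat, turning it a quarter turn on the way.

```bash
python3 -m pendant '[{"claw":0,"delta_pos":[0.0,-0.04,0],"rotation":[0,0,0.1]},{"claw":0,"delta_pos":[0.005,-0.08,0],"rotation":[0,0,0.26]},{"claw":0,"delta_pos":[0.01,-0.12,0],"rotation":[0,0,0.42]},{"claw":0,"delta_pos":[0.015,-0.16,0],"rotation":[0,0,0.58]},{"claw":0,"delta_pos":[0.02,-0.2,0.02],"rotation":[0,0,0.74]},{"claw":0,"delta_pos":[0.025,-0.24,0.05],"rotation":[0,0,0.9]},{"claw":0,"delta_pos":[0.03,-0.28,0.08],"rotation":[0,0,1.06]},{"claw":0,"delta_pos":[0.035,-0.32,0.11],"rotation":[0,0,1.22]},{"claw":0,"delta_pos":[0.04,-0.364,0.14],"rotation":[0,0,1.38]},{"claw":0,"delta_pos":[0.04,-0.364,0.146],"rotation":[0,0,1.524]}]'
python3 -m pendant '[{"claw":0,"delta_pos":[0,0,0],"rotation":[0,0,0]},{"claw":0,"delta_pos":[0,0,0],"rotation":[0,0,0]}]'
python3 - <<'E'
from h import *
st=manip.read_state()
R=Ro.from_euler('xyz',st['eef_rot'])
print(st['eef_pos'],st['eef_rot'],st['finger_gap'])
print(R.as_matrix().T@(np.array([460.3,-160.,53])-st['eef_pos']))
print((R.inv()*Ro.from_euler('xyz',[np.pi,0,np.radians(85)])).as_rotvec())
cv2.imwrite('pics/c4.png',manip.camera('wrist')[:,:,::-1])
E
```

```text
clock: 5.18
eef_pos: [457.7, -162.2, 195.4]
eef_rot: [-3.137, -0.002, 1.475]
wrist_force: [0.1, 0.0, -1.5]
finger_gap: 17.8
clock: 5.42
eef_pos: [457.4, -161.9, 194.8]
eef_rot: [-3.136, -0.002, 1.479]
wrist_force: [0.2, -0.3, -1.9]
finger_gap: 17.7
[ 457.37349475 -161.86122412  194.77985639] [-3.13634456e+00 -1.90756957e-03  1.47879879e+00] 17.669586016940936
[  1.85174642   3.48719596 141.76729794]
[-0.00524357 -0.00191998 -0.00472606]
```

View pics/c4.png

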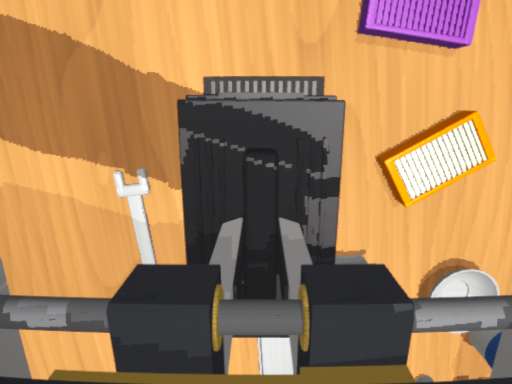

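The cover is square over the mat; the mat shows at (264,87) and the wrench is clear. Lowering it.

```bash
python3 -m pendant '[{"claw":0,"delta_pos":[0.002,0.003,0.04],"rotation":[0,0,-0.005]},{"claw":0,"delta_pos":[0.002,0.003,0.09],"rotation":[0,0,-0.005]},{"claw":0,"delta_pos":[0.002,0.003,0.125],"rotation":[0,0,-0.005]},{"claw":0,"delta_pos":[0.002,0.003,0.138],"rotation":[0,0,-0.005]},{"claw":0,"delta_pos":[0.002,0.003,0.144],"rotation":[0,0,-0.005]},{"claw":0,"delta_pos":[0.002,0.003,0.146],"rotation":[0,0,-0.005]},{"claw":0,"delta_pos":[0.002,0.003,0.146],"rotation":[0,0,-0.005]}]'
```

```text
clock: 6.35
eef_pos: [460.6, -160.0, 50.0]
eef_rot: [-3.138, -0.001, 1.484]
wrist_force: [0.4, 0.7, -1.6]
finger_gap: 17.6
```

```bash
python3 -m pendant '[{"claw":0,"delta_pos":[0,0,0.002],"rotation":[0,0,0]},{"claw":0,"delta_pos":[0,0,0.002],"rotation":[0,0,0]}]'
python3 -m pendant '[{"claw":0.02,"delta_pos":[0,0,0],"rotation":[0,0,0]},{"claw":0.05,"delta_pos":[0,0,0],"rotation":[0,0,0]},{"claw":0.05,"delta_pos":[0,0,0],"rotation":[0,0,0]},{"claw":0.05,"delta_pos":[0,0,-0.05],"rotation":[0,0,0]},{"claw":0.05,"delta_pos":[0,0,-0.11],"rotation":[0,0,0]},{"claw":0.05,"delta_pos":[0,0,-0.17],"rotation":[0,0,0]},{"claw":0.05,"delta_pos":[0,0,-0.23],"rotation":[0,0,0]},{"claw":0.08,"delta_pos":[0,0,-0.29],"rotation":[0,0,0]},{"claw":0.094,"delta_pos":[0,0,-0.34],"rotation":[0,0,0]}]'
python3 - <<'E'
from h import *
st=manip.read_state();print(st['eef_pos'],st['eef_rot'])
cv2.imwrite('pics/d1.png',manip.camera('wrist')[:,:,::-1])
cv2.imwrite('pics/d1t.png',manip.camera('top')[:,:,::-1])
R=Ro.from_euler('xyz',st['eef_rot'])
print(R.as_matrix().T@(np.array([520,190.,350])-st['eef_pos']))
print((R.inv()*Ro.from_euler('xyz',[np.pi,0,np.radians(172.1)])).as_rotvec())
E
```

```text
clock: 6.6
eef_pos: [460.8, -160.1, 49.6]
eef_rot: [-3.139, -0.001, 1.484]
wrist_force: [-7.6, 3.3, 16.3]
finger_gap: 17.4
clock: 7.72
eef_pos: [461.4, -160.4, 392.1]
eef_rot: [-3.141, -0.0, 1.484]
wrist_force: [0.5, 0.2, -0.4]
finger_gap: 66.4
[ 461.38874299 -160.35564028  392.08127204] [-3.14069385e+00 -4.05332156e-04  1.48403093e+00]
[354.0996525   28.06809678  42.19959273]
[-4.10794962e-04 -1.00709686e-03 -1.51968040e+00]
```

View pics/d1.png

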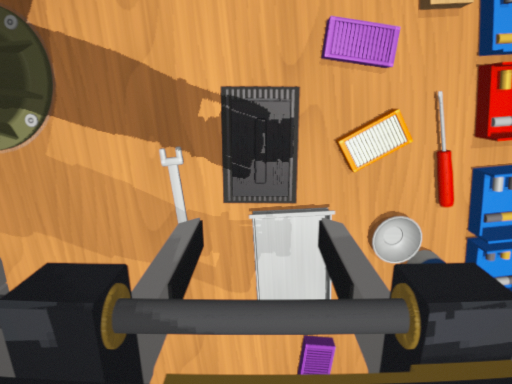

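View pics/d1t.png

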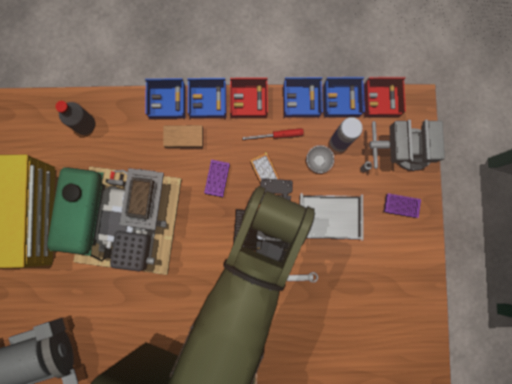

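The cover stands upright within the mat, at (261,145) in the wrist view. The dirty element is now exposed at (141,199) in the top view. Going back over the base for a close look.

```bash
python3 - <<'E'
from h import *
st=dict(eef_pos=np.array([461.39,-160.36,392.08]),eef_rot=np.array([-3.14069,-.0004,1.48403]))
M=model('wrist',st)
im=cv2.imread('pics/d1.png');hsv=cv2.cvtColor(im,cv2.COLOR_BGR2HSV)
m=(hsv[...,1]<60)&(hsv[...,2]>120);o=np.zeros_like(m);o[205:300,245:340]=m[205:300,245:340]
P=cast(M,[(338,142),(402,110),(411,139),(354,171)],28)[:,:2];print(P.round(),P.mean(0))
P=cast(M,[(249,212),(334,208)],35)[:,:2];print('tray near edge',P)
E
python3 -m pendant '[{"claw":0.094,"delta_pos":[0.04,0.0,0],"rotation":[0,0,-0.1]},{"claw":0.094,"delta_pos":[0.08,0.003,0],"rotation":[0,0,-0.26]},{"claw":0.094,"delta_pos":[0.12,0.006,0],"rotation":[0,0,-0.42]},{"claw":0.094,"delta_pos":[0.16,0.01,0],"rotation":[0,0,-0.58]},{"claw":0.094,"delta_pos":[0.2,0.015,0],"rotation":[0,0,-0.74]},{"claw":0.094,"delta_pos":[0.24,0.018,0.01],"rotation":[0,0,-0.9]},{"claw":0.094,"delta_pos":[0.28,0.022,0.02],"rotation":[0,0,-1.06]},{"claw":0.094,"delta_pos":[0.32,0.026,0.03],"rotation":[0,0,-1.22]},{"claw":0.094,"delta_pos":[0.354,0.028,0.042],"rotation":[0,0,-1.38]},{"claw":0.094,"delta_pos":[0.354,0.028,0.042],"rotation":[0,0,-1.52]}]'
python3 -m pendant '[{"claw":0.094,"delta_pos":[0,0,0],"rotation":[0,0,0]},{"claw":0.094,"delta_pos":[0,0,0],"rotation":[0,0,0]}]'
python3 - <<'E'
from h import *
st=manip.read_state();print(st['eef_pos'],st['eef_rot'])
im=manip.camera('wrist')[:,:,::-1];cv2.imwrite('pics/d2.png',im)
M=model('wrist',st);p=proj(M,[547.7,194.8,210])[0].astype(int);print(p)
x0,y0=max(0,p[0]-80),max(0,p[1]-90)
print(x0,y0);cv2.imwrite('pics/d2b.png',cv2.resize(im[y0:y0+180,x0:x0+160],None,fx=3.3,fy=3.3,interpolation=2))
E
```

```text
[[ 588. -162.]
 [ 693. -119.]
 [ 709. -167.]
 [ 613. -213.]] [ 651.02518139 -165.09274443]
tray near edge [[ 432.49167608 -267.0338366 ]
 [ 576.60472246 -272.32034095]]
clock: 9.07
eef_pos: [520.6, 191.3, 349.6]
eef_rot: [-3.139, 0.002, 3.011]
wrist_force: [-0.1, -0.8, 0.5]
finger_gap: 94.1
clock: 9.32
eef_pos: [520.6, 191.1, 349.1]
eef_rot: [-3.139, 0.001, 3.008]
wrist_force: [0.0, 0.2, 0.1]
finger_gap: 93.7
[520.61675778 191.1019734  349.06984553] [-3.13854390e+00  1.29222079e-03  3.00819429e+00]
[268 204]
188 114
```

View pics/d2.png

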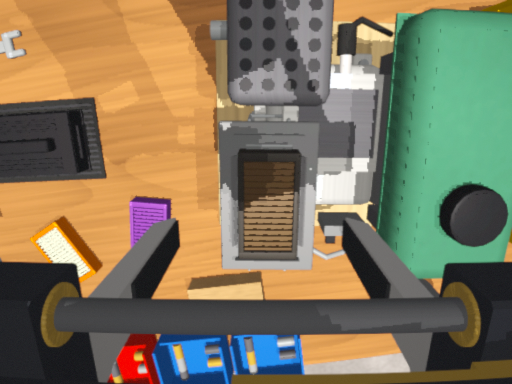

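View pics/d2b.png

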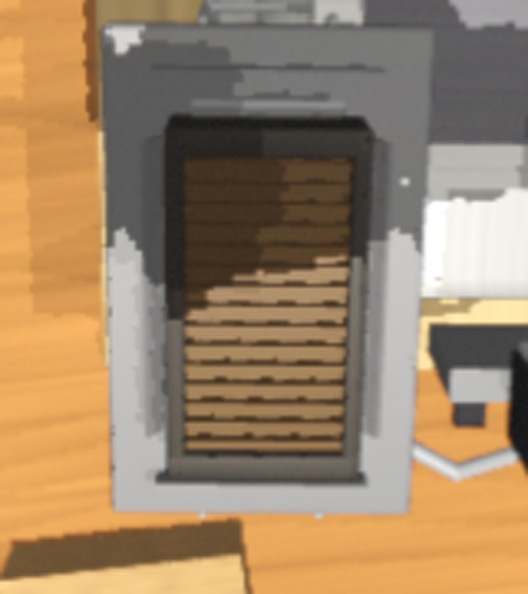

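Dirty element is seated in the base: frame corners in the crop at about (167,128),(372,130),(360,473),(168,473), base plate corners at (103,25),(432,28),(410,512),(113,510).

```bash
python3 - <<'E'
from h import *
st=manip.read_state();M=model('wrist',st)
f=lambda a:np.array(a)/3.3+np.array([188,114])-0.4
def show(n,px,z):
    P=cast(M,px,z)[:,:2];a=(P[0]+P[1])/2-(P[2]+P[3])/2
    print(n,P.mean(0).round(1),np.degrees(np.arctan2(a[1],a[0])).round(2),[round(float(np.hypot(*(P[i]-P[i-1]))),1) for i in range(4)])
show('el',f([(360,473),(168,473),(167,128),(372,130)]),218)
show('plate',f([(410,512),(113,510),(103,25),(432,28)]),190)
R=Ro.from_euler('xyz',st['eef_rot'])
print(R.as_matrix().T@(np.array([547.5,194.8,204.5])-st['eef_pos']))
print((R.inv()*Ro.from_euler('xyz',[np.pi,0,np.radians(172.1)])).as_rotvec())
E
```

```text
el [548.4 194.4] -8.1 [106.8, 59.5, 107.4, 58.3]
plate [548.9 194.2] -7.94 [162.3, 101.4, 162.5, 99.9]
[-25.84287124   7.74844938 144.89819945]
[-0.00285969  0.00175289  0.00472834]
```

```bash
python3 -m pendant '[{"claw":0.09,"delta_pos":[-0.027,0.0075,0.05],"rotation":[-0.003,0.002,0.004]},{"claw":0.085,"delta_pos":[-0.027,0.0075,0.1],"rotation":[-0.003,0.002,0.004]},{"claw":0.08,"delta_pos":[-0.027,0.0075,0.13],"rotation":[-0.003,0.002,0.004]},{"claw":0.08,"delta_pos":[-0.027,0.0075,0.142],"rotation":[-0.003,0.002,0.004]},{"claw":0.08,"delta_pos":[-0.027,0.0075,0.145],"rotation":[-0.003,0.002,0.004]},{"claw":0.08,"delta_pos":[-0.027,0.0075,0.145],"rotation":[-0.003,0.002,0.004]}]'
```

```text
clock: 10.12
eef_pos: [549.0, 194.5, 205.7]
eef_rot: [3.141, 0.001, 3.004]
wrist_force: [0.2, 0.5, 0.4]
finger_gap: 79.4
```

```bash
python3 -m pendant '[{"claw":0.065,"delta_pos":[0,0,0.001],"rotation":[0,0,0]},{"claw":0.05,"delta_pos":[0,0,0.001],"rotation":[0,0,0]},{"claw":0.04,"delta_pos":[0,0,0.001],"rotation":[0,0,0]},{"claw":0.04,"delta_pos":[0,0,0.001],"rotation":[0,0,0]},{"claw":0.04,"delta_pos":[0,0,0.001],"rotation":[0,0,0]}]' 40
python3 - <<'E'
from cell import manip
s=manip.read_state();print(s['eef_pos'],s['eef_rot'],s['finger_gap'],s['wrist_force'],s['moment'])
cv=__import__('cv2');cv.imwrite('pics/d3.png',manip.camera('wrist')[:,:,::-1])
E
```

```text
clock: 10.75
eef_pos: [549.2, 194.5, 205.2]
eef_rot: [3.14, 0.002, 3.004]
wrist_force: [-0.9, 0.4, 5.6]
finger_gap: 59.4
[549.19373263 194.54660769 205.15783564] [3.14032619e+00 2.12880099e-03 3.00397589e+00] 59.4147299200595 [-0.927664    0.37165413  5.63476893] [ 0.03301032  0.17897155 -0.05308123]
```

View pics/d3.png

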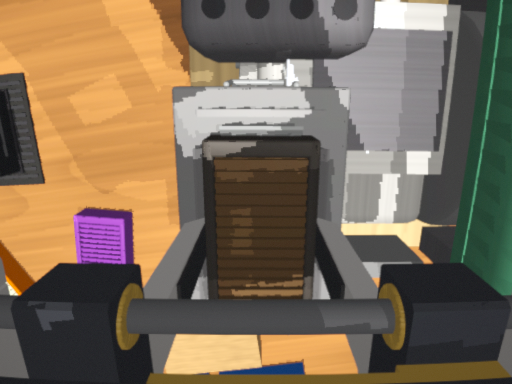

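The element is gripped (gap 59.4). Pulling straight up.

```bash
python3 -m pendant '[{"claw":0.04,"delta_pos":[0,0,-0.01],"rotation":[0,0,0]},{"claw":0.04,"delta_pos":[0,0,-0.025],"rotation":[0,0,0]},{"claw":0.04,"delta_pos":[0,0,-0.045],"rotation":[0,0,0]},{"claw":0.04,"delta_pos":[0,0,-0.09],"rotation":[0,0,0]},{"claw":0.04,"delta_pos":[0,0,-0.13],"rotation":[0,0,0]},{"claw":0.04,"delta_pos":[0,0,-0.14],"rotation":[0,0,0]},{"claw":0.04,"delta_pos":[0,0,-0.14],"rotation":[0,0,0]}]'
python3 - <<'E'
from h import *
st=manip.read_state();print(st['eef_pos'],st['eef_rot'],st['finger_gap'],st['wrist_force'])
cv2.imwrite('pics/d4.png',manip.camera('wrist')[:,:,::-1])
R=Ro.from_euler('xyz',st['eef_rot'])
print(R.as_matrix().T@(np.array([503,-370.,170])-st['eef_pos']))
E
```

```text
clock: 11.68
eef_pos: [548.8, 194.4, 345.1]
eef_rot: [3.14, 0.002, 3.004]
wrist_force: [-0.8, 0.3, -2.0]
finger_gap: 59.8
[548.83112194 194.42090322 345.1048122 ] [3.14025955e+00 2.36716326e-03 3.00399427e+00] 59.75678135981062 [-0.79620162  0.32037737 -2.0252106 ]
[ -31.60603724 -565.60558701  174.42626335]
```

View pics/d4.png

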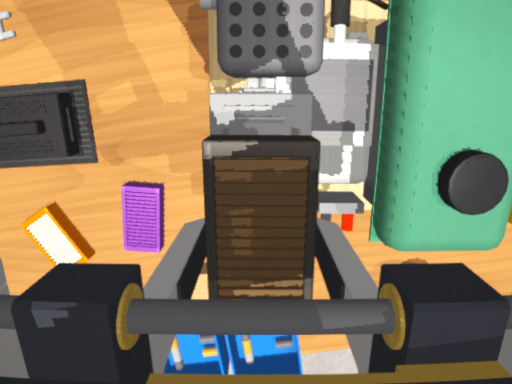

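The element is free. Carrying it to the tray with a quarter turn so its long side lies along the tray.

```bash
python3 -m pendant '[{"claw":0.04,"delta_pos":[0,-0.04,0],"rotation":[0,0,0.1]},{"claw":0.04,"delta_pos":[0,-0.1,0],"rotation":[0,0,0.26]},{"claw":0.04,"delta_pos":[-0.005,-0.16,0],"rotation":[0,0,0.42]},{"claw":0.04,"delta_pos":[-0.01,-0.22,0.01],"rotation":[0,0,0.58]},{"claw":0.04,"delta_pos":[-0.015,-0.28,0.03],"rotation":[0,0,0.74]},{"claw":0.04,"delta_pos":[-0.02,-0.34,0.05],"rotation":[0,0,0.9]},{"claw":0.04,"delta_pos":[-0.025,-0.4,0.07],"rotation":[0,0,1.06]},{"claw":0.04,"delta_pos":[-0.03,-0.46,0.09],"rotation":[0,0,1.22]},{"claw":0.04,"delta_pos":[-0.032,-0.52,0.11],"rotation":[0,0,1.38]},{"claw":0.04,"delta_pos":[-0.032,-0.566,0.12],"rotation":[0,0,1.461]}]'
python3 -m pendant '[{"claw":0.04,"delta_pos":[0.01,0,0],"rotation":[0,0,0]},{"claw":0.04,"delta_pos":[0,0,0],"rotation":[0,0,0]}]'
python3 - <<'E'
from h import *
st=manip.read_state();print(st['eef_pos'],st['eef_rot'],st['finger_gap'],st['wrist_force'])
cv2.imwrite('pics/d5.png',manip.camera('wrist')[:,:,::-1])
R=Ro.from_euler('xyz',st['eef_rot'])
print(R.as_matrix().T@(np.array([503,-370.,20])-st['eef_pos']))
E
```

```text
clock: 12.98
eef_pos: [501.5, -372.2, 220.7]
eef_rot: [-3.139, -0.003, 1.538]
wrist_force: [0.5, 0.2, -1.0]
finger_gap: 59.7
clock: 13.22
eef_pos: [501.5, -371.2, 219.7]
eef_rot: [-3.138, -0.004, 1.54]
wrist_force: [-0.3, -0.3, -1.1]
finger_gap: 59.7
[ 501.46167262 -371.17024482  219.65510191] [-3.13785161 -0.00443672  1.54011947] 59.73771208167601 [-0.30227266 -0.34267173 -1.06960619]
[  0.33105403   2.24862973 199.65152068]
```

View pics/d5.png

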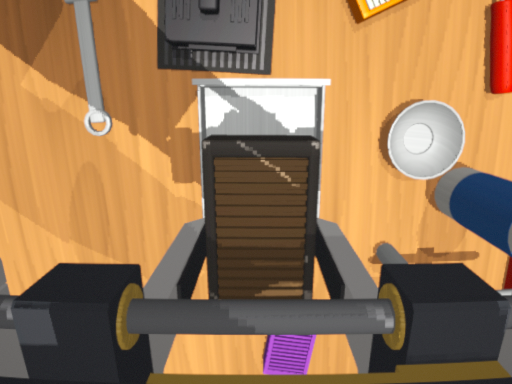

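The tray (262,90) is centred under the element, so I'm lowering and releasing.

```bash
python3 -m pendant '[{"claw":0.04,"delta_pos":[0,0.002,0.05],"rotation":[0,0,0]},{"claw":0.04,"delta_pos":[0,0.002,0.11],"rotation":[0,0,0]},{"claw":0.04,"delta_pos":[0,0.002,0.16],"rotation":[0,0,0]},{"claw":0.04,"delta_pos":[0,0.002,0.185],"rotation":[0,0,0]},{"claw":0.04,"delta_pos":[0,0.002,0.197],"rotation":[0,0,0]},{"claw":0.04,"delta_pos":[0,0.002,0.2],"rotation":[0,0,0]},{"claw":0.04,"delta_pos":[0,0.002,0.2],"rotation":[0,0,0]}]'
```

```text
clock: 14.15
eef_pos: [503.5, -372.1, 21.4]
eef_rot: [-3.14, -0.002, 1.54]
wrist_force: [-0.6, 0.3, -0.5]
finger_gap: 59.8
```

```bash
python3 -m pendant '[{"claw":0.04,"delta_pos":[0,0,0.003],"rotation":[0,0,0]},{"claw":0.065,"delta_pos":[0,0,0.003],"rotation":[0,0,0]},{"claw":0.075,"delta_pos":[0,0,0.003],"rotation":[0,0,0]},{"claw":0.075,"delta_pos":[0,0,0.003],"rotation":[0,0,0]},{"claw":0.075,"delta_pos":[0,0,-0.04],"rotation":[0,0,0]},{"claw":0.075,"delta_pos":[0,0,-0.1],"rotation":[0,0,0]},{"claw":0.09,"delta_pos":[0,0,-0.16],"rotation":[0,0,0]},{"claw":0.094,"delta_pos":[0,0,-0.22],"rotation":[0,0,0]},{"claw":0.094,"delta_pos":[0,0,-0.27],"rotation":[0,0,0]},{"claw":0.094,"delta_pos":[0,0,-0.27],"rotation":[0,0,0]}]'
python3 - <<'E'
from h import *
st=manip.read_state();print(st['eef_pos'],st['eef_rot'],st['finger_gap'],st['wrist_force'])
im=manip.camera('wrist')[:,:,::-1];cv2.imwrite('pics/e1.png',im)
R=Ro.from_euler('xyz',st['eef_rot'])
print(R.as_matrix().T@(np.array([600,-190.,230])-st['eef_pos']))
E
```

```text
clock: 15.4
eef_pos: [504.6, -373.3, 295.9]
eef_rot: [3.137, 0.002, 1.54]
wrist_force: [-0.1, -0.0, -0.5]
finger_gap: 93.9
[ 504.6178626  -373.30387425  295.87778426] [3.13739614e+00 2.26984527e-03 1.54029788e+00] 93.94960557184594 [-0.13923895 -0.04006008 -0.5051011 ]
[186.27623945  89.47269024  65.83118733]
```

View pics/e1.png

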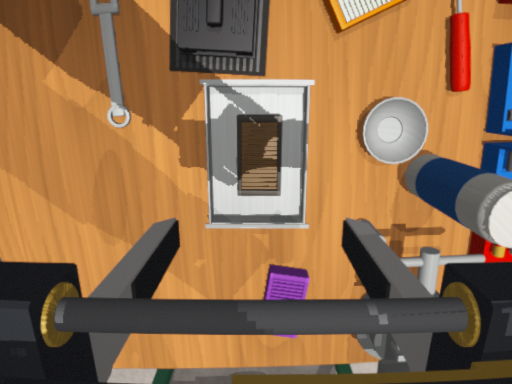

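The dirty element lies in the tray at (259,155). Now going to look at the orange element.

```bash
python3 -m pendant '[{"claw":0.094,"delta_pos":[0.03,0.01,0],"rotation":[0,0,0.1]},{"claw":0.094,"delta_pos":[0.07,0.04,0],"rotation":[0,0,0.27]},{"claw":0.094,"delta_pos":[0.11,0.06,0.01],"rotation":[0,0,0.44]},{"claw":0.094,"delta_pos":[0.15,0.085,0.03],"rotation":[0,0,0.61]},{"claw":0.094,"delta_pos":[0.18,0.105,0.05],"rotation":[0,0,0.78]},{"claw":0.094,"delta_pos":[0.202,0.119,0.065],"rotation":[0,0,0.95]},{"claw":0.094,"delta_pos":[0.202,0.119,0.075],"rotation":[0,0,1.095]},{"claw":0.094,"delta_pos":[0.202,0.119,0.075],"rotation":[0,0,1.095]},{"claw":0.094,"delta_pos":[0.202,0.119,0.075],"rotation":[0,0,1.095]}]'
python3 - <<'E'
from h import *
st=manip.read_state();print(st['eef_pos'],st['eef_rot'],st['joints'])
im=manip.camera('wrist')[:,:,::-1];cv2.imwrite('pics/e2.png',im)
M=model('wrist',st)
hsv=cv2.cvtColor(im,cv2.COLOR_BGR2HSV)
p=proj(M,[650,-164,28])[0].astype(int);print(p)
x0,y0=p[0]-80,max(0,p[1]-80);print(x0,y0)
cv2.imwrite('pics/e2b.png',cv2.resize(im[y0:y0+160,x0:x0+160],None,fx=3.6,fy=3.6,interpolation=2))
E
```

```text
clock: 16.58
eef_pos: [629.1, -174.9, 217.8]
eef_rot: [-3.141, -0.0, 0.448]
wrist_force: [-0.2, 0.0, -0.6]
finger_gap: 94.1
[ 629.09242656 -174.8756195   217.75607181] [-3.14110500e+00 -4.22562754e-04  4.48124481e-01] [-3.27485707e-01  5.27845404e-01  1.17456332e+00  6.49655766e-04
  1.43922368e+00  7.95100792e-01]
[259 147]
179 67
```

View pics/e2.png

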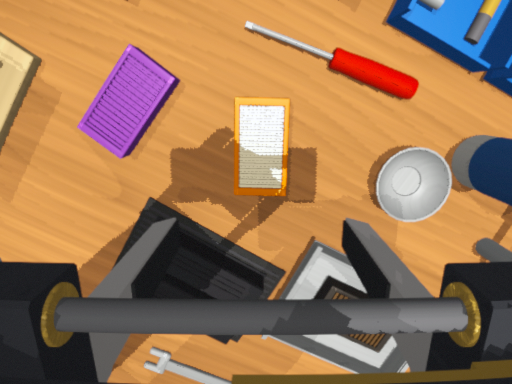

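View pics/e2b.png

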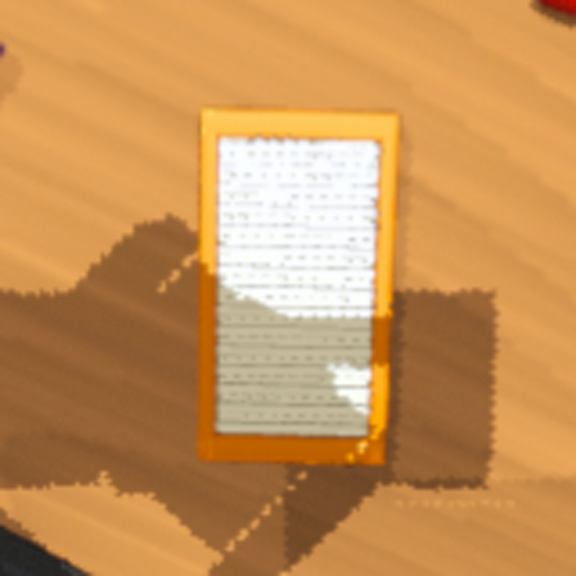

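The enlarged crop confirms it: orange frame, cream pleats. Top-face corners are at about (204,110),(400,113),(385,463),(202,460) in the crop.

```bash
python3 - <<'E'
from h import *
st=manip.read_state();M=model('wrist',st)
f=lambda a:np.array(a)/3.6+np.array([179,67])-0.4
P=cast(M,f([(204,110),(400,113),(385,463),(202,460)]),28)[:,:2];a=(P[0]+P[1])/2-(P[2]+P[3])/2
c=P.mean(0);an=np.arctan2(a[1],a[0])
print(c.round(1),np.degrees(an).round(2),[round(float(np.hypot(*(P[i]-P[i-1]))),1) for i in range(4)])
R=Ro.from_euler('xyz',st['eef_rot'])
print(R.as_matrix().T@(np.array([*c,14])-st['eef_pos']))
print((R.inv()*Ro.from_euler('xyz',[np.pi,0,an])).as_rotvec())
E
```

```text
[ 650.8 -166.3] 24.34 [108.5, 58.5, 108.7, 58.6]
[ 23.03530489   1.61355202 204.15545589]
[-5.19906427e-05 -9.11560605e-04  2.26848658e-02]
```

```bash
python3 - <<'E'
from h import *
st=dict(eef_pos=np.array([549.19,194.55,205.16]),eef_rot=np.array([3.14033,.00213,3.00398]))
M=model('wrist',st)
for r in (136,138,140):
  P=cast(M,[(262,r)],218)[0]; R=Ro.from_euler('xyz',st['eef_rot']).as_matrix();print(r,R.T@(P-st['eef_pos']))
a=cv2.imread('pics/d3.png')[120:180,190:335];cv2.imwrite('pics/d3b.png',cv2.convertScaleAbs(cv2.resize(a,None,fx=5,fy=5,interpolation=2),alpha=1.6))
E
python3 -m pendant '[{"claw":0.094,"delta_pos":[0.023,0.0015,0.06],"rotation":[0,0,0.022]},{"claw":0.09,"delta_pos":[0.023,0.0015,0.12],"rotation":[0,0,0.022]},{"claw":0.085,"delta_pos":[0.023,0.0015,0.17],"rotation":[0,0,0.022]},{"claw":0.085,"delta_pos":[0.023,0.0015,0.195],"rotation":[0,0,0.022]},{"claw":0.085,"delta_pos":[0.023,0.0015,0.203],"rotation":[0,0,0.022]},{"claw":0.085,"delta_pos":[0.023,0.0015,0.203],"rotation":[0,0,0.022]},{"claw":0.085,"delta_pos":[0.023,0.0015,0.203],"rotation":[0,0,0.022]}]'
```

```text
136 [ 56.60151336   1.37802156 -12.9588609 ]
138 [ 55.60966652   1.38002953 -12.95674573]
140 [ 54.61512398   1.38204695 -12.9546248 ]
clock: 17.5
eef_pos: [651.5, -166.6, 16.8]
eef_rot: [3.14, -0.003, 0.426]
wrist_force: [-0.4, -0.4, 0.1]
finger_gap: 84.9
```

View pics/d3b.png

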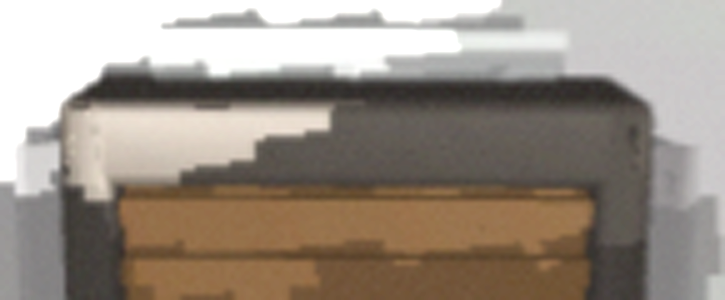

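```bash
python3 -m pendant '[{"claw":0.065,"delta_pos":[-0.001,0,0.001],"rotation":[0,0,0]},{"claw":0.05,"delta_pos":[-0.001,0,0.001],"rotation":[0,0,0]},{"claw":0.04,"delta_pos":[-0.001,0,0.001],"rotation":[0,0,0]},{"claw":0.04,"delta_pos":[-0.001,0,0.001],"rotation":[0,0,0]},{"claw":0.04,"delta_pos":[-0.001,0,0.001],"rotation":[0,0,0]}]' 40
python3 -m pendant '[{"claw":0.04,"delta_pos":[0,0,-0.03],"rotation":[0,0,0]},{"claw":0.04,"delta_pos":[0,0,-0.09],"rotation":[0,0,0]},{"claw":0.04,"delta_pos":[0,0,-0.15],"rotation":[0,0,0]},{"claw":0.04,"delta_pos":[0,0,-0.21],"rotation":[0,0,0]},{"claw":0.04,"delta_pos":[0,0,-0.27],"rotation":[0,0,0]},{"claw":0.04,"delta_pos":[0,0,-0.32],"rotation":[0,0,0]},{"claw":0.04,"delta_pos":[0,0,-0.33],"rotation":[0,0,0]},{"claw":0.04,"delta_pos":[0,0,-0.33],"rotation":[0,0,0]}]'
python3 - <<'E'
from h import *
st=manip.read_state();print(st['eef_pos'],st['eef_rot'],st['joints'],st['finger_gap'])
im=manip.camera('wrist')[:,:,::-1];cv2.imwrite('pics/e3.png',im)
cv2.imwrite('pics/e3b.png',cv2.resize(im[120:180,190:335],None,fx=5,fy=5,interpolation=2))
M=model('wrist',st);R=Ro.from_euler('xyz',st['eef_rot'])
for r in (136,138,140,142):
  P=cast(M,[(262,r)],st['eef_pos'][2]+13)[0]; print(r,R.as_matrix().T@(P-st['eef_pos']))
print(R.as_matrix().T@(np.array([549.4,194.4,250])-st['eef_pos']))
print((R.inv()*Ro.from_euler('xyz',[np.pi,0,np.radians(-7.9)])).as_rotvec())
E
```

```text
clock: 18.12
eef_pos: [650.6, -167.0, 16.1]
eef_rot: [3.14, -0.003, 0.426]
wrist_force: [-1.5, 1.4, 5.2]
finger_gap: 59.2
clock: 19.12
eef_pos: [649.6, -166.9, 345.2]
eef_rot: [3.14, -0.002, 0.426]
wrist_force: [-0.4, -0.4, -1.6]
finger_gap: 59.6
[ 649.63209528 -166.92398296  345.21679612] [ 3.14039558e+00 -2.28099967e-03  4.25718178e-01] [-3.06360968e-01  5.47615492e-01  8.59689398e-01  6.42602232e-04
  1.73179101e+00  8.38822347e-01] 59.59203122619697
136 [ 56.60381308   1.38132497 -12.86927599]
138 [ 55.61190034   1.38331215 -12.87153617]
140 [ 54.61734392   1.38530861 -12.87380237]
142 [ 53.62011897   1.38731443 -12.87607464]
[  57.71480187 -370.58028322   94.90514834]
[ 5.22430758e-04 -2.55763255e-03  5.63597509e-01]
```

View pics/e3.png

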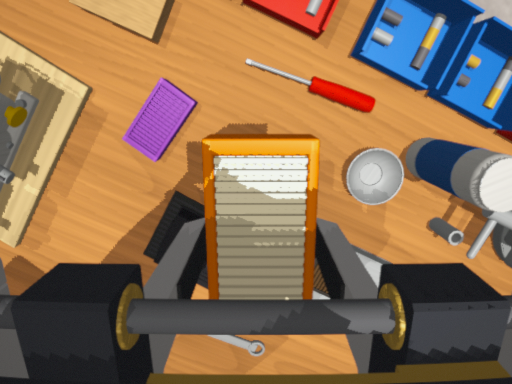

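View pics/e3b.png

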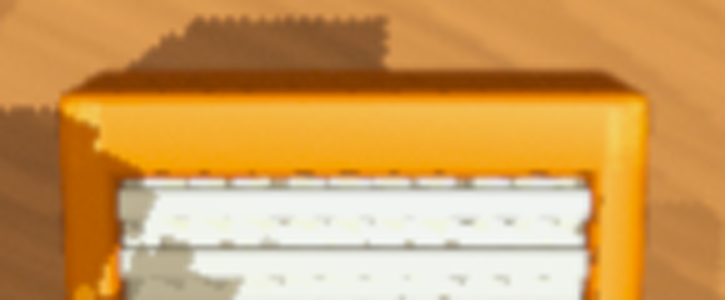

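The element is gripped centred: its end is 55.1 mm from the TCP along tool x. Carrying it over the base.

```bash
python3 -m pendant '[{"claw":0.04,"delta_pos":[0.005,-0.04,0],"rotation":[0,0,0.05]},{"claw":0.04,"delta_pos":[0.012,-0.09,0],"rotation":[0,0,0.15]},{"claw":0.04,"delta_pos":[0.02,-0.14,0],"rotation":[0,0,0.25]},{"claw":0.04,"delta_pos":[0.028,-0.19,0],"rotation":[0,0,0.35]},{"claw":0.04,"delta_pos":[0.036,-0.24,0],"rotation":[0,0,0.45]},{"claw":0.04,"delta_pos":[0.044,-0.29,0.01],"rotation":[0,0,0.53]},{"claw":0.04,"delta_pos":[0.052,-0.335,0.03],"rotation":[0,0,0.5636]},{"claw":0.04,"delta_pos":[0.0575,-0.3705,0.06],"rotation":[0,0,0.5636]},{"claw":0.04,"delta_pos":[0.0575,-0.3705,0.075],"rotation":[0,0,0.5636]},{"claw":0.04,"delta_pos":[0.0575,-0.3705,0.075],"rotation":[0,0,0.5636]}]'
python3 - <<'E'
from h import *
st=manip.read_state();print(st['eef_pos'],st['eef_rot'],st['joints'],st['finger_gap'])
im=manip.camera('wrist')[:,:,::-1];cv2.imwrite('pics/f1.png',im)
R=Ro.from_euler('xyz',st['eef_rot'])
print(R.as_matrix().T@(np.array([549.4,194.4,215])-st['eef_pos']))
print((R.inv()*Ro.from_euler('xyz',[np.pi,0,np.radians(-7.9)])).as_rotvec())
E
```

```text
clock: 20.42
eef_pos: [548.5, 193.6, 267.3]
eef_rot: [3.141, 0.002, -0.138]
wrist_force: [-0.6, 0.4, -1.3]
finger_gap: 59.4
[548.48056511 193.64240169 267.29722554] [ 3.14051881e+00  2.30052767e-03 -1.37890121e-01] [ 2.76453076e-01  3.35621997e-01  1.33161590e+00 -5.70605388e-05
  1.47689293e+00  1.98514371e+00] 59.36028023539442
[ 0.92688219 -0.93294326 52.29425992]
[ 1.07383120e-03  2.30053234e-03 -7.87533132e-06]
```

View pics/f1.png

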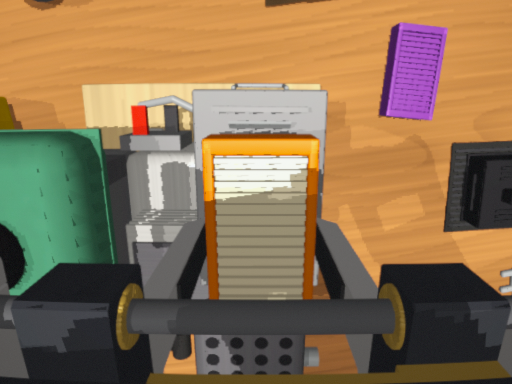

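```bash
python3 -m pendant '[{"claw":0.04,"delta_pos":[0.001,-0.001,0.015],"rotation":[0.001,0.002,0]},{"claw":0.04,"delta_pos":[0.001,-0.001,0.03],"rotation":[0.001,0.002,0]},{"claw":0.04,"delta_pos":[0.001,-0.001,0.042],"rotation":[0.001,0.002,0]},{"claw":0.04,"delta_pos":[0.001,-0.001,0.05],"rotation":[0.001,0.002,0]},{"claw":0.04,"delta_pos":[0.001,-0.001,0.051],"rotation":[0.001,0.002,0]},{"claw":0.04,"delta_pos":[0.001,-0.001,0.051],"rotation":[0.001,0.002,0]}]' 55
python3 -c "
from cell import manip
s=manip.read_state();print(s['eef_pos'],s['eef_rot'],s['wrist_force'],s['moment'])"
```

```text
clock: 21.22
eef_pos: [550.0, 194.2, 218.0]
eef_rot: [-3.141, -0.002, -0.139]
wrist_force: [-2.7, -1.5, 0.1]
finger_gap: 59.4
[550.01847898 194.23928104 218.0206942 ] [-3.14082061e+00 -1.60804312e-03 -1.38664155e-01] [-2.69987882 -1.49415181  0.07003048] [-0.22605906  0.84885061 -0.11537192]
```

```bash
python3 -m pendant '[{"claw":0.04,"delta_pos":[-0.001,0,0.003],"rotation":[0,0,0]},{"claw":0.04,"delta_pos":[-0.001,0,0.006],"rotation":[0,0,0]},{"claw":0.04,"delta_pos":[-0.001,0,0.009],"rotation":[0,0,0]},{"claw":0.04,"delta_pos":[-0.001,0,0.011],"rotation":[0,0,0]},{"claw":0.04,"delta_pos":[-0.001,0,0.012],"rotation":[0,0,0]},{"claw":0.04,"delta_pos":[-0.001,0,0.012],"rotation":[0,0,0]}]'
python3 -c "
from cell import manip
s=manip.read_state();print(s['eef_pos'],s['eef_rot'],s['wrist_force'],s['moment'])"
```

```text
clock: 21.98
eef_pos: [549.6, 194.9, 208.7]
eef_rot: [-3.139, -0.005, -0.138]
wrist_force: [-7.8, -1.0, 19.7]
finger_gap: 59.3
[549.55181063 194.90106203 208.66436457] [-3.13893104 -0.00516145 -0.13815988] [-7.76800141 -0.95608317 19.65035262] [-0.23174487  1.5494059   0.04734142]
```

```bash
python3 -m pendant '[{"claw":0.04,"delta_pos":[-0.0015,0,0.004],"rotation":[0,0,0]},{"claw":0.04,"delta_pos":[-0.0015,0,0.006],"rotation":[0,0,0]},{"claw":0.04,"delta_pos":[-0.0015,0,0.006],"rotation":[0,0,0]},{"claw":0.04,"delta_pos":[-0.0015,0,0.006],"rotation":[0,0,0]}]'
python3 - <<'E'
from h import *
s=manip.read_state();print(s['eef_pos'],s['eef_rot'],s['wrist_force'],s['moment'])
cv2.imwrite('pics/f2.png',manip.camera('wrist')[:,:,::-1])
E
```

```text
clock: 22.48
eef_pos: [549.4, 195.2, 205.5]
eef_rot: [-3.137, -0.011, -0.138]
wrist_force: [-0.5, -2.8, 18.7]
finger_gap: 59.5
[549.44764733 195.18972588 205.45170336] [-3.13700519 -0.01065873 -0.13836229] [-0.48620225 -2.79808203 18.68901987] [-0.45837707  0.60527613  0.00780158]
```

View pics/f2.png

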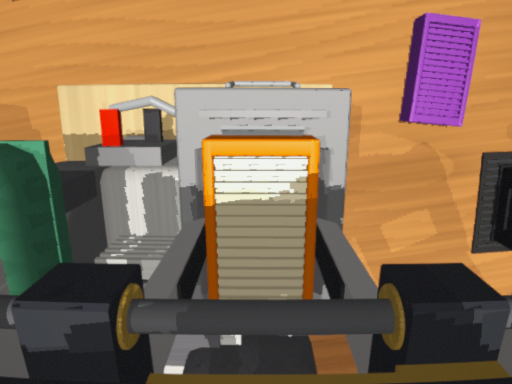

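Forces suggest the element is near home. I'll release, rise clear and check.

```bash
python3 -m pendant '[{"claw":0.06,"delta_pos":[0,0,0],"rotation":[0,0,0]},{"claw":0.072,"delta_pos":[0,0,0],"rotation":[0,0,0]},{"claw":0.075,"delta_pos":[0,0,0],"rotation":[0,0,0]},{"claw":0.075,"delta_pos":[0,0,-0.03],"rotation":[0,0,0]},{"claw":0.075,"delta_pos":[0,0,-0.08],"rotation":[0,0,0]},{"claw":0.075,"delta_pos":[-0.015,0,-0.12],"rotation":[0,0,0]},{"claw":0.04,"delta_pos":[-0.03,0,-0.14],"rotation":[0,0,0]},{"claw":0.02,"delta_pos":[-0.03,0,-0.14],"rotation":[0,0,0]},{"claw":0.0,"delta_pos":[-0.03,0,-0.14],"rotation":[0,0,0]}]'
python3 - <<'E'
from h import *
st=manip.read_state();print(st['eef_pos'],st['eef_rot'],st['wrist_force'],st['finger_gap'])
im=manip.camera('wrist')[:,:,::-1];cv2.imwrite('pics/f3.png',im)
M=model('wrist',st);p=proj(M,[549.4,194.5,210])[0].astype(int)
x0,y0=max(0,p[0]-80),max(0,p[1]-90);print(p,x0,y0)
cv2.imwrite('pics/f3b.png',cv2.resize(im[y0:y0+180,x0:x0+160],None,fx=3.3,fy=3.3,interpolation=2))
E
```

```text
clock: 23.65
eef_pos: [518.1, 198.8, 343.3]
eef_rot: [-3.138, -0.008, -0.138]
wrist_force: [0.8, 0.4, -0.1]
finger_gap: 48.4
[518.09510801 198.81901512 343.29641143] [-3.13809069 -0.00847325 -0.13822758] [ 0.75791098  0.41422612 -0.0628851 ] 48.378142964576796
[260 148] 180 58
```

View pics/f3b.png

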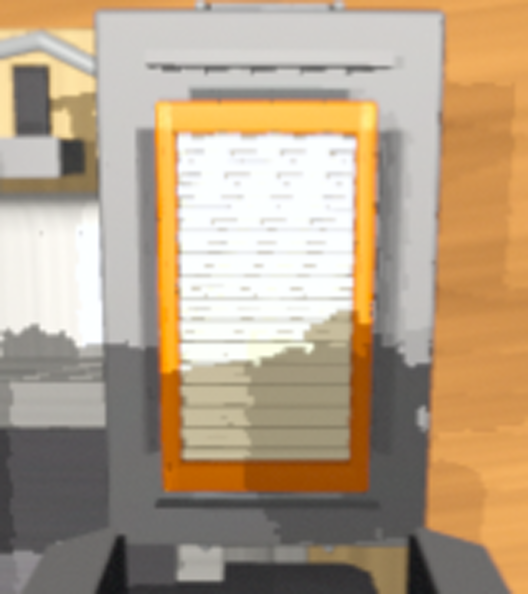

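The element sits between the side walls. Measuring its position and apparent height.

```bash
python3 - <<'E'
from h import *
st=manip.read_state();M=model('wrist',dict(eef_pos=np.array([518.095,198.819,343.296]),eef_rot=np.array([-3.13809,-.00847,-.13823])))
f=lambda a:np.array(a)/3.3+np.array([180,58])-0.4
def show(n,px,z):
    P=cast(M,px,z)[:,:2];a=(P[0]+P[1])/2-(P[2]+P[3])/2
    print(n,P.mean(0).round(1),np.degrees(np.arctan2(a[1],a[0])).round(2),[round(float(np.hypot(*(P[i]-P[i-1]))),1) for i in range(4)])
show('el',f([(156,101),(378,101),(368,490),(165,490)]),218)
show('plate',f([(97,10),(442,12),(425,545),(112,542)]),190)
st=manip.read_state();R=Ro.from_euler('xyz',st['eef_rot'])
print(R.as_matrix().T@(np.array([549.3,194.6,222])-st['eef_pos']),st['finger_gap'])
print((R.inv()*Ro.from_euler('xyz',[np.pi,0,np.radians(-7.9)])).as_rotvec())
E
```

```text
el [549.5 194.2] -7.94 [108.9, 59.4, 108.8, 59.0]
plate [549.3 193.6] -7.94 [161.9, 99.4, 162.2, 100.7]
[ 30.41032619   0.26422921 121.48762561] 44.32930172746908
[-0.00341529 -0.00819051 -0.00047721]
```

Centred within about 1 mm. Now pressing on top with closed fingers, first in the middle.

```bash
python3 -m pendant '[{"claw":0,"delta_pos":[0.015,0,0.04],"rotation":[-0.003,-0.008,0]},{"claw":0,"delta_pos":[0.03,0,0.08],"rotation":[-0.003,-0.008,0]},{"claw":0,"delta_pos":[0.0305,0,0.105],"rotation":[-0.003,-0.008,0]},{"claw":0,"delta_pos":[0.0305,0,0.115],"rotation":[-0.003,-0.008,0]},{"claw":0,"delta_pos":[0.0305,0,0.119],"rotation":[-0.003,-0.008,0]},{"claw":0,"delta_pos":[0.0305,0,0.119],"rotation":[-0.003,-0.008,0]}]'
python3 -m pendant '[{"claw":0,"delta_pos":[0,0,0.003],"rotation":[0,0,0]},{"claw":0,"delta_pos":[0,0,0.005],"rotation":[0,0,0]},{"claw":0,"delta_pos":[0,0,0.006],"rotation":[0,0,0]},{"claw":0,"delta_pos":[0,0,0.006],"rotation":[0,0,0]}]'
```

```text
clock: 24.45
eef_pos: [549.6, 194.9, 225.1]
eef_rot: [-3.141, -0.001, -0.138]
wrist_force: [-0.3, -0.3, -0.1]
finger_gap: 0.5
clock: 24.95
eef_pos: [549.5, 194.9, 219.1]
eef_rot: [-3.141, -0.001, -0.138]
wrist_force: [0.1, -0.0, -0.8]
finger_gap: 0.5
```

```bash
python3 -m pendant '[{"claw":0,"delta_pos":[0,0,0.002],"rotation":[0,0,0]},{"claw":0,"delta_pos":[0,0,0.003],"rotation":[0,0,0]},{"claw":0,"delta_pos":[0,0,0.004],"rotation":[0,0,0]},{"claw":0,"delta_pos":[0,0,0.004],"rotation":[0,0,0]}]'
```

```text
clock: 25.45
eef_pos: [549.8, 195.0, 218.1]
eef_rot: [-3.14, -0.004, -0.138]
wrist_force: [-9.4, -3.2, 23.3]
finger_gap: 0.8
```

The middle is firm at z=218.1 under 23 N, which is the fully home height. Now the two ends.

```bash
python3 -m pendant '[{"claw":0,"delta_pos":[0,0,-0.012],"rotation":[0,0.003,0]},{"claw":0,"delta_pos":[0.02,0,-0.014],"rotation":[0,0.003,0]},{"claw":0,"delta_pos":[0.04,0,-0.012],"rotation":[0,0.003,0]},{"claw":0,"delta_pos":[0.04,0,-0.003],"rotation":[0,0.003,0]},{"claw":0,"delta_pos":[0.04,0,-0.001],"rotation":[0,0.003,0]},{"claw":0,"delta_pos":[0.04,0,0.001],"rotation":[0,0.003,0]},{"claw":0,"delta_pos":[0.04,0,0.002],"rotation":[0,0.003,0]},{"claw":0,"delta_pos":[0.04,0,0.002],"rotation":[0,0.003,0]}]'
python3 -m pendant '[{"claw":0,"delta_pos":[0,0,-0.012],"rotation":[0,0,0]},{"claw":0,"delta_pos":[-0.04,0,-0.014],"rotation":[0,0,0]},{"claw":0,"delta_pos":[-0.08,0,-0.014],"rotation":[0,0,0]},{"claw":0,"delta_pos":[-0.08,0,-0.012],"rotation":[0,0,0]},{"claw":0,"delta_pos":[-0.08,0,-0.003],"rotation":[0,0,0]},{"claw":0,"delta_pos":[-0.08,0,-0.001],"rotation":[0,0,0]},{"claw":0,"delta_pos":[-0.08,0,0.001],"rotation":[0,0,0]},{"claw":0,"delta_pos":[-0.08,0,0.002],"rotation":[0,0,0]},{"claw":0,"delta_pos":[-0.08,0,0.002],"rotation":[0,0,0]}]'
```

```text
clock: 26.45
eef_pos: [588.8, 189.5, 218.3]
eef_rot: [-3.139, -0.008, -0.138]
wrist_force: [-6.6, -3.5, 12.1]
finger_gap: 0.4
clock: 27.58
eef_pos: [510.1, 200.4, 218.1]
eef_rot: [-3.139, -0.009, -0.138]
wrist_force: [-12.6, -3.9, 27.6]
finger_gap: 0.3
```

Both ends are home (218.3 and 218.1). Rising clear for the final checks.

```bash
python3 -m pendant '[{"claw":0,"delta_pos":[0,0,-0.03],"rotation":[0,0.008,0]},{"claw":0,"delta_pos":[0,0,-0.08],"rotation":[0,0.008,0]},{"claw":0,"delta_pos":[0,0,-0.13],"rotation":[0,0.008,0]},{"claw":0,"delta_pos":[0,0,-0.14],"rotation":[0,0.008,0]},{"claw":0,"delta_pos":[0,0,-0.14],"rotation":[0,0.008,0]}]'
python3 - <<'E'
from h import *
st=manip.read_state();print(st['eef_pos'],st['eef_rot'],st['wrist_force'])
im=manip.camera('wrist')[:,:,::-1];cv2.imwrite('pics/g1.png',im)
cv2.imwrite('pics/g1t.png',manip.camera('top')[:,:,::-1]);cv2.imwrite('pics/g1s.png',manip.camera('side')[:,:,::-1])
M=model('wrist',st);p=proj(M,[549.4,194.5,210])[0].astype(int)
x0,y0=max(0,p[0]-80),max(0,p[1]-90);print(p,x0,y0)
cv2.imwrite('pics/g1b.png',cv2.resize(im[y0:y0+180,x0:x0+160],None,fx=3.3,fy=3.3,interpolation=2))
E
```

```text
clock: 28.2
eef_pos: [509.1, 200.1, 357.3]
eef_rot: [-3.139, -0.017, -0.139]
wrist_force: [-0.4, -0.4, -0.2]
finger_gap: 0.3
[509.14922855 200.05686463 357.28024583] [-3.13894667 -0.01694462 -0.13877461] [-0.41635241 -0.36922555 -0.20850359]
[260 138] 180 48
```

View pics/g1b.png

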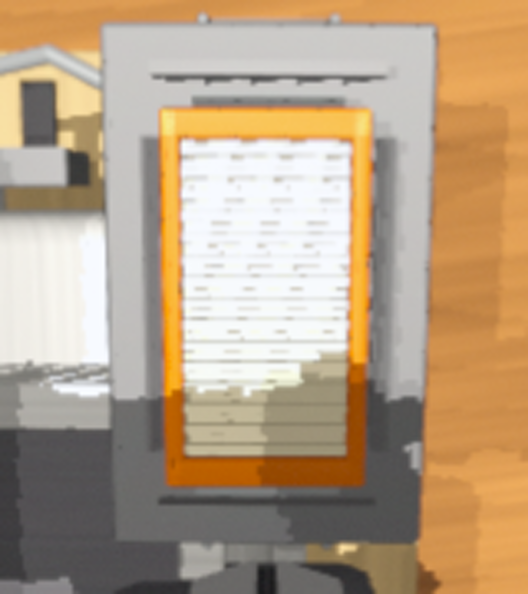

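View pics/g1t.png

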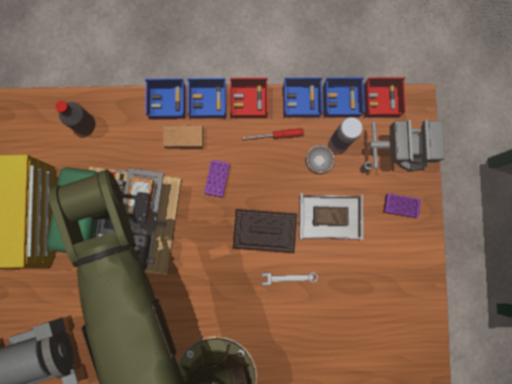

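View pics/g1s.png

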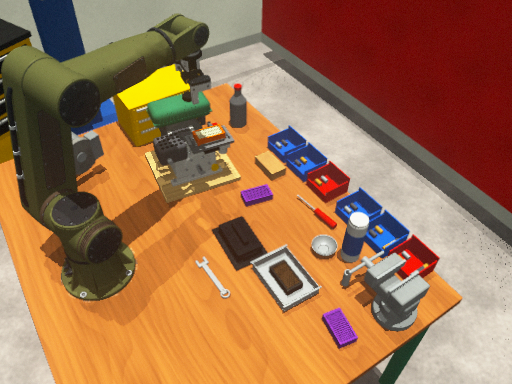

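```bash
python3 - <<'E'
from h import *
st=manip.read_state();M=model('wrist',st)
f=lambda a:np.array(a)/3.3+np.array([180,48])-0.4
for n,q,z in(('el',[(160,107),(373,108),(365,487),(167,485)],218),('plate',[(102,24),(437,26),(420,543),(115,540)],190)):
    P=cast(M,f(q),z)[:,:2];a=(P[0]+P[1])/2-(P[2]+P[3])/2
    print(n,P.mean(0).round(1),np.degrees(np.arctan2(a[1],a[0])).round(2),[round(float(np.hypot(*(P[i]-P[i-1]))),1) for i in range(4)])
print(st['clock'],st['wrist_force'],abs(st['qd']).max())
manip.sign_off()
E
```

```text
el [548.5 194.1] -7.97 [108.8, 59.3, 109.1, 59.4]
plate [548.2 193.5] -8.09 [161.3, 100.1, 161.7, 100.9]
28.35 [-0.1625641  -0.26179077  0.53112632] 0.004230079443277677
the job is handed in; nothing more can be done
```

The air filter is changed and the job was handed in at about 28 s, well under the 72 s limit. I lifted the cover onto the mat, put the dirty element in the tray, and laid the orange-framed element in the base and pressed it home.

What the last checks showed:
- **Clean element, position:** it is centred on the base plate within about 1 mm and turned the same way within about 0.1°.
- **Clean element, height:** the fingers stopped on its top at 218.1 mm in the middle and 218.3 and 218.1 mm at the ends. Fully home is 218 mm, and that difference means it is level. The push at the +x end was only about 12 N, against 23 N in the middle and 28 N at the other end.
- **Cover and dirty element:** in the final pictures the cover is upright on the mat, clear of the base, and the dirty element lies in the tray.
- **Dish, wrench, screwdriver and carton:** they look unmoved in the pictures. I did not measure them.
- **Robot:** the wrist read about 0.5 N at hand-in, so it was touching nothing.

The first top-view estimate put the cover about 4–5 mm off sideways from the wrist-camera one. I used the wrist values, and the grip confirmed them.

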